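# Fit the pressure cover on the board test fixture and hold it down

### The job

Pick up the aluminium pressure cover by its upright handle, lay it on the sprung board carrier between the guides of the test fixture, nose towards the bridge and still short of it, and slide it in under the bridge until its hole drops on to the locating pin hidden there. Then press the cover fully down against its springs and finish while still holding it down; leave everything else on the bench where it is.

Things in the scene. Friction and masses are not known exactly. Their poses are not given: they have to be found in the camera images.
- fixture: Test fixture fixed to the bench: grey base 195 x 140 mm, top at 20 mm. Origin: on the bench under its middle; x = slide direction, towards the bridge, z up. Positions below are in this frame, in mm. Two guides along x from x = -85: inner faces at y = +-50, upright to z = 48, then flared out to z = 56 at y = +-60. Inside, steel stops (|y| 40 to 50, top z = 34) carry the cover when fully down.
- bridge (a point): Middle of the bridge's underside (fixture x = 60, z = 66). The bridge spans x = 44 to 76, top z = 74. Under it, hidden from above, stands the fixed steel locating pin: 12 mm diameter, top z = 42 with 1 mm chamfer, at y = 0 and x somewhere from 50 to 66; x differs each time and is not reported: find it by sliding.
- load (a point): Loading point (fixture x = -56, z = 42): a cover let go with its origin here (+-4 mm in x) lies on the carrier, clear of bridge and pin. Pushed on along x (1 to 4 N) its nose rides up on the pin; when the hole reaches the pin the cover drops over it, to some 2 to 3.5 mm below carrier-up height, and stops against it.
- carrier (a joint): Downward travel (m) of the sprung carrier, a black frame 110 x 68 mm (fixture x -75 to +35) with a circuit board: 0 = up, top at z = 42 mm; 0.008 = cover fully down on the stops. Spring 0.9 N when up plus 0.9 N per mm; the cover's weight sinks it 2 to 3.5 mm, 4 to 6 N more brings it home. Springs up when let go.
- cover: Loose aluminium pressure cover, 0.3 kg: plate 148 x 96 x 8 mm. Origin: centre of its underside, z up; x to its nose, a full-width lip bent up from x = 74 to 94 mm (underside rises 7 mm, top at 11 mm). Upright black fin as handle, x -28 to +22 mm, y = 0, 16 mm thick in y, from 8 to 54 mm high: grip across its thickness. In the fixture its x points along the fixture's x.
- cover_hole (a point): Centre, on the underside, of the rectangular through hole in the cover (16 mm along x, 19 mm along y), at x = 58 mm of the cover. When the cover is on the pin, this hole surrounds the pin.
- solder_reel: Bystander: grey reel 48 mm diameter, 40 mm high, usually between cover and fixture. Origin: centre of its underside.
- screwdriver: Bystander: screwdriver 160 mm long lying on the bench; origin under its middle.
- screw_dish: Bystander: round steel dish 70 mm across, 25 mm high; origin: centre of its underside.
- spray_can: Bystander: upright can 52 mm diameter, 170 mm high; origin: centre of its underside.
- meter: Bystander: black hand multimeter 150 x 78 x 42 mm lying flat; origin: centre of its underside.
- mug: Bystander: white mug 80 mm across, 92 mm high; origin: centre of its underside.
- die_box: Bystander: small cast box 85 x 60 x 36 mm; origin: centre of its underside.
Things that resemble listed ones, but are neither listed nor needed, are in the scene too. What is shaped like the cover but brown or pink is not meant.

How it is judged (in metres and radians):
On the way:
1. the cover lies between the guides on the carrier, nose to the bridge, short of the pin (x of cover in the frame of fixture between -0.085 and -0.02 m and y of cover in the frame of fixture between -0.005 and 0.005 m and z of cover in the frame of fixture between 0.034 and 0.048 m and angle between the x axis of cover and the x axis of fixture, either way round below 0.08 rad and x of cover_hole in the frame of fixture above -0.03 m), for 0.1 s.
At the end, for the whole second after the job is handed in: Cover over the pin (origin within 11.5 mm of the fixture's in x, 5 mm in y; within 0.06 rad in yaw, 0.04 rad in tilt), underside within 2 mm of the stops (3 mm at the hole), carrier over 6 mm down, cover at rest, robot pushing on it with over 2 N; no bystander moved over 30 mm (x of cover in the frame of fixture between -0.0115 and 0.0115 m and y of cover in the frame of fixture between -0.005 and 0.005 m and z of cover in the frame of fixture between 0.03 and 0.0362 m and z of cover_hole in the frame of fixture between 0.03 and 0.037 m and x of cover_hole in the frame of fixture above 0.04 m and angle between the x axis of cover and the x axis of fixture, either way round below 0.06 rad and angle between cover's own z axis and vertical below 0.04 rad and value of joint carrier above 0.006 m and linear speed of cover below 0.02 m/s and contact force between any of the fingers, the arm and cover above 2 N and not (distance of any of solder_reel, screwdriver, screw_dish, spray_can, meter, mug, die_box from where it was at the start of the episode above 0.03 m)); the arm keeps its last pose, push and grip.
It fails at once if one of the other things on the bench is moved by more than 30 mm (distance of any of solder_reel, screwdriver, screw_dish, spray_can, meter, mug, die_box from where it was at the start of the episode above 0.03 m).
It also fails if it takes over 58 s, if anything falls off the work surface, if the arm or the gripper's body presses on something with over 40 N, if the wrist force passes 120 N, or if a joint passes its speed limit or range.

### The arm

A 6-joint arm with a two-finger parallel gripper is mounted at the origin on the work surface. World frame = base frame: x ahead of the robot, y to its left, z up, the work surface at z = 0. Lengths are in mm, angles in rad, forces in N, time in s.
With the tool pointing down it reaches from about 350 to 1000 mm from the base axis. Payload 7.1 kg.
Tool frame: the origin (TCP) lies on the centre line of the jaws, within the pads' length; the fingertips stand 14 mm ahead of it and the grasp point (between the pads) lies 5 mm behind it (manip.tips_ahead is the distance from the TCP to the fingertips, in mm); z points along the fingers, y is the line along which they close (so a half turn about z gives the same grasp; the last joint's range is limited). The gripper opens to 85 mm and grips with 20 to 120 N. Pads are 22 mm wide; open, the fingers measure 114 mm over their backs; the gripper's body (76 mm by 85 mm) begins 54 mm behind the grasp point. The pads swing forward as they close: fully open they stand 13 mm farther back than shut.
Start: joints at [1.116, 0.423, 1.63, -0, 1.089, -0.019], TCP at [263.802, 566.58, 245.319] pointing down, gripper open.
Joint ranges: [-3, 3], [-0.9, 2.11], [0.09, 2.58], [-1.31, 4.45], [0.11, 2.69], [-2.54, 2.54]. Speed limits (rad/s): [2.39, 2.39, 3.01, 3.14, 3.14, 3.14].

### API

Orientations are given as a rotation vector (axis times angle).
In Python, from bench import manip gives the robot as it stands.
- The arm moves only by the shell command python3 -m crank 'ROWS' [OPENING] [FORCE]. ROWS is text: rows parted by semicolons, each of 6 numbers parted by spaces: the shift along the tool's x, y, z normalised to -1 to 1, where 1 is 50 cm, then the turn, a rotation vector about the tool's x, y, z normalised to -1 to 1, where 1 is 30 degrees. In form: x y z wx wy wz; .... A call has 1 to 20 rows; each row is the pose to reach, as a shift and turn from the pose commanded when the call began, along the tool's axes at that moment; what a row does not reach only later rows make up. A row lasts 1/12 s, in which the tool goes at most 41.7 mm and 7.16 degrees, less where a joint would pass 70% of its speed; a pose out of reach is approached as far as the arm can. A call with a number of a shift or a turn outside -1 to 1 is refused whole. A call with a gripper value outside its range is refused whole. OPENING is the finger opening in mm, from 0 to 85.4, set as the call begins (- or left out, the last holds). The fingers move at their own pace and stop on an object; FORCE is the grip in N (left out, the last holds). Time passes only in rows, so rows that repeat a pose let the fingers close. It gives the time, the measured TCP pose, the force, the opening and the grip force at its end, in the units of the state.
- manip.get_state(): the state, without advancing time (a new reading comes with each control period).
- manip.get_image(name): name is "scene" or "top"; returns the picture (400x640x3 uint8, red, green, blue); there is no depth.
- manip.camera_info(name): a dict with "fx", "fy", "cx", "cy" (pixels), "T" (4x4, takes a point from camera to world coordinates). Camera axes: x right, y down, z forward; pixel columns grow to the right and rows downward; lengths in mm; the calibration is good to about 2 mm. A picture is of the moment at which its call begins. camera_info takes no time and is no camera call.
- manip.close_job(): hands the job in; it is judged then, once.
Trained networks look in the newest picture that a camera, given by its name, has taken for a name from the list of things; names that differ only in an ending like _2 or _b are one class to them, and where a whole thing is asked for, a point or a joint stands for the part that bears it (a point fixed in the world has none). Each returns a list of dicts, best first, with "p" (0 to 1); they miss things now and then, are a little off and sometimes report something else, mostly with a low value. They report only what shows in the picture. A call takes as long as a camera call. They do not tell look-alikes from the thing itself.
- manip.cut_out(camera, label): "pixels" (400x640 bool, what is visible of it) and "at" ([column, row] in pixels, amid what is visible of it).
- manip.pinpoint(camera, label): "at" ([column, row] in pixels: a listed point, or the origin of a listed thing).
The state is a dict: "clock": time; "joint_pos": joint angles; "qvel": joint speeds; "joint_torque": joint torques, N m; "ee_pos": TCP position; "orientation": TCP orientation; "contact_force": force on the tool from outside, world axes, zero at the start; "torque": the same for the moment, N m; "opening": opening from 0.0 (shut) to 1.0 (fully open); "grip_force": force on a finger pad.
Only numpy, scipy, OpenCV 4.12 (cv2) and the standard library are available. Lean on these libraries where they do the work, as an engineer would, in place of code of your own. Each camera call takes 0.05 s, during which the arm holds its last target. There are 200 camera calls.

## Working session

There is one attempt and no reset: what is moved stays moved. The work goes in short steps, Python scripts to look and compute and a shell command to move; the robot and the scene stay as the last step left them, time stands still between calls to the robot, and variables do not carry over. Pictures are saved under pics/ and viewed, at most 10 in all, crops included, and the job is handed in when it is done.

```bash
mkdir -p pics; ls; python3 - <<'E'
from bench import manip
import cv2
for n in("scene","top"):
    im=manip.get_image(n); cv2.imwrite(f"pics/{n}0.png",im[:,:,::-1])
    c=manip.camera_info(n); print(n,c['fx'],c['fy'],c['cx'],c['cy'],c['T'])
    for l in("cover","cover_hole","bridge","load","fixture","carrier","solder_reel"):
        try: print(l,[(round(d['p'],2),[round(float(v)) for v in d['at']]) for d in manip.pinpoint(n,l)])
        except Exception as e: print(l,e)
s=manip.get_state(); print(s)
E
```

```text
pics
scene 428.79329289133557 428.79329289133557 321.46558579121444 205.17515484562736 [[ 7.86737346e-01  4.68496280e-01 -4.01939777e-01  9.87585616e+02]
 [ 6.17265425e-01 -5.91523621e-01  5.18732303e-01 -6.40560876e+02]
 [ 5.26728191e-03 -6.56209602e-01 -7.54560279e-01  1.00076588e+03]
 [ 0.00000000e+00  0.00000000e+00  0.00000000e+00  1.00000000e+00]]
cover [(0.94, [240, 243]), (0.9, [314, 148]), (0.78, [161, 260]), (0.7, [300, 282]), (0.22, [354, 176])]
cover_hole [(0.89, [182, 255]), (0.87, [301, 148]), (0.8, [264, 241]), (0.75, [320, 294])]
bridge [(0.75, [388, 191]), (0.68, [320, 294])]
load [(0.93, [356, 176])]
fixture [(0.89, [368, 194])]
carrier it knows: bridge, cover, cover_hole, die_box, fixture, load, meter, mug, screw_dish, screwdriver, solder_reel, spray_can
solder_reel [(0.74, [350, 237]), (0.65, [353, 176]), (0.2, [368, 192])]
top 474.4446583244716 474.4446583244716 319.3741398348174 188.2739060692033 [[ 5.38783936e-03 -9.97568833e-01  6.94794603e-02  3.58127788e+02]
 [-9.99984303e-01 -5.48165578e-03 -1.15968328e-03 -3.71817588e+00]
 [ 1.53772638e-03 -6.94721215e-02 
[... 636 characters left out ...]
.7, 'joint_pos': array([ 1.11599247e+00,  4.23070795e-01,  1.62989885e+00, -3.45137728e-06,
        1.08859423e+00, -1.89863594e-02]), 'qvel': array([ 1.02060247e-03, -2.73092136e-05, -1.15654957e-03,  9.34084639e-04,
        1.54834502e-03, -1.80448738e-04]), 'joint_torque': array([ 7.84300137e-04, -5.57176852e+01, -2.82103926e+01, -7.24864299e-05,
        5.47193558e-04, -3.16252251e-07]), 'ee_pos': array([263.80934286, 566.58178241, 245.33776196]), 'orientation': array([6.79171014e-01, 3.06729034e+00, 4.28079591e-05]), 'contact_force': array([-0.04487346,  0.0513845 ,  0.16312884]), 'torque': array([-0.00665146, -0.02235734, -0.00302689]), 'grip_force': 0.0, 'opening': 0.9987274627169979}
```

View pics/scene0.png

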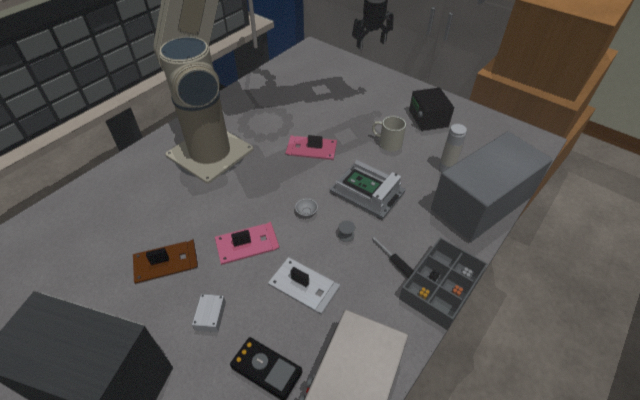

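View pics/top0.png

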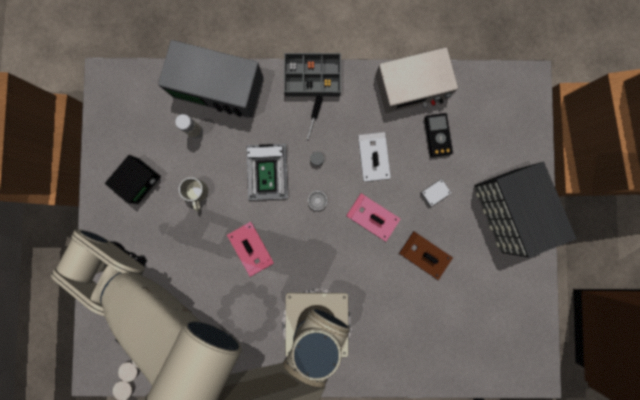

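The scene shows four cover-shaped plates. They are brown at scene (165,260), pink at (247,243) and (312,148), and silver at (303,284), which is top (374,156). Only the silver one is aluminium-coloured, so I'll confirm it in an enlarged crop. The fixture is at top (267,172), with its bridge on the upper (+x world) side.

```bash
cat > h.py <<'E'
from bench import manip
import numpy as np, cv2
def ray(n,uv):
    c=manip.camera_info(n); T=np.array(c['T'])
    d=T[:3,:3]@np.array([(uv[0]-c['cx'])/c['fx'],(uv[1]-c['cy'])/c['fy'],1]); return T[:3,3],d
def onz(n,uv,z):
    o,d=ray(n,uv); return (o+d*(z-o[2])/d[2])
def proj(n,p):
    c=manip.camera_info(n); T=np.array(c['T']); q=T[:3,:3].T@(np.array(p)-T[:3,3])
    return np.array([c['fx']*q[0]/q[2]+c['cx'],c['fy']*q[1]/q[2]+c['cy']])
def rect(n,mask,z):
    """min-area rectangle of a mask mapped onto plane z"""
    m=mask.astype(np.uint8); k=cv2.findContours(m,cv2.RETR_EXTERNAL,cv2.CHAIN_APPROX_NONE)[0]
    k=max(k,key=cv2.contourArea)[:,0,:]
    P=np.array([onz(n,u,z)[:2] for u in k],np.float32)
    return cv2.minAreaRect(P)
E
python3 - <<'E'
from h import *
ims={n:manip.get_image(n) for n in("scene","top")}
a=cv2.resize(ims["top"][110:230,240:440],None,fx=4,fy=4,interpolation=cv2.INTER_CUBIC)[:300]
b=cv2.resize(ims["scene"][150:320,255:415],None,fx=3.5,fy=3.5,interpolation=cv2.INTER_CUBIC)
cv2.imwrite("pics/a.png",cv2.resize(ims["top"][120:220,235:400],None,fx=4.8,fy=4.8,interpolation=cv2.INTER_CUBIC)[:,:,::-1])
cv2.imwrite("pics/b.png",b[:,:,::-1])
for n in ims:
    for l,z in(("cover",0),("cover_hole",0),("bridge",66),("load",42),("fixture",0)):
        print(n,l,[(round(d['p'],2),np.round(d['at']),np.round(onz(n,d['at'],z)[:2])) for d in manip.pinpoint(n,l)])
    for l,z in(("cover",5),("fixture",20)):
        for d in manip.cut_out(n,l): print(n,l,round(d['p'],2),np.round(d['at']),rect(n,d['pixels'],z))
    for l in("solder_reel","screw_dish","screwdriver","mug","spray_can","meter","die_box"):
        print(l,[(round(d['p'],2),np.round(onz(n,d['at'],0)[:2])) for d in manip.pinpoint(n,l)][:2])
E
```

```text
scene cover [(0.92, array([159., 260.]), array([ 225., -391.])), (0.65, array([239., 244.]), array([ 359., -214.])), (0.62, array([314., 149.]), array([276., 235.])), (0.57, array([302., 282.]), array([ 581., -198.])), (0.23, array([318., 293.]), array([ 636., -199.]))]
scene cover_hole [(0.98, array([179., 256.]), array([ 259., -348.])), (0.81, array([266., 237.]), array([ 402., -148.])), (0.65, array([318., 296.]), array([ 641., -205.])), (0.63, array([300., 148.]), array([230., 210.]))]
scene bridge [(0.82, array([388., 191.]), array([611., 171.]))]
scene load [(0.72, array([354., 173.]), array([473., 189.])), (0.18, array([299., 284.]), array([ 596., -228.]))]
scene fixture [(0.86, array([366., 194.]), array([538., 172.]))]
scene cover 0.88 [165. 262.] ((242.6322021484375, -384.8028869628906), (168.61476135253906, 104.3180923461914), 56.420310974121094)
scene cover 0.71 [243. 240.] ((377.0803527832031, -200.12567138671875), (165.64425659179688, 101.49502563476562), 56.52610778808594)
scene cover 0.56 [304. 283.] ((589.9115600585938, -204.0373992919922), (171.5850830078125, 103.23
[... 1527 characters left out ...]
3105)
top cover 0.87 [253. 251.] ((259.4087219238281, 236.63763427734375), (169.55838012695312, 97.2075424194336), 30.05257225036621)
top cover 0.65 [376. 216.] ((374.1174621582031, -197.72219848632812), (173.51365661621094, 101.4125747680664), 56.59634780883789)
top fixture 0.83 [267. 168.] ((533.1618041992188, 180.68067932128906), (195.85574340820312, 140.505126953125), 2.6933791637420654)
solder_reel [(0.58, array([581.,   9.]))]
screw_dish [(0.78, array([446.,   4.]))]
screwdriver [(0.46, array([734.,   9.]))]
mug [(0.56, array([468., 436.]))]
spray_can [(0.61, array([677., 445.]))]
meter [(0.72, array([ 671., -445.]))]
die_box [(0.57, array([ 457., -414.])), (0.19, array([449.,   3.]))]
```

View pics/a.png

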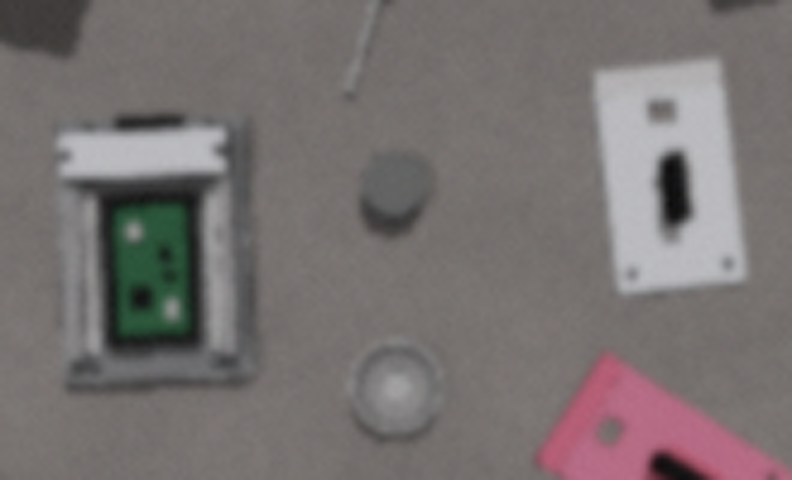

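View pics/b.png

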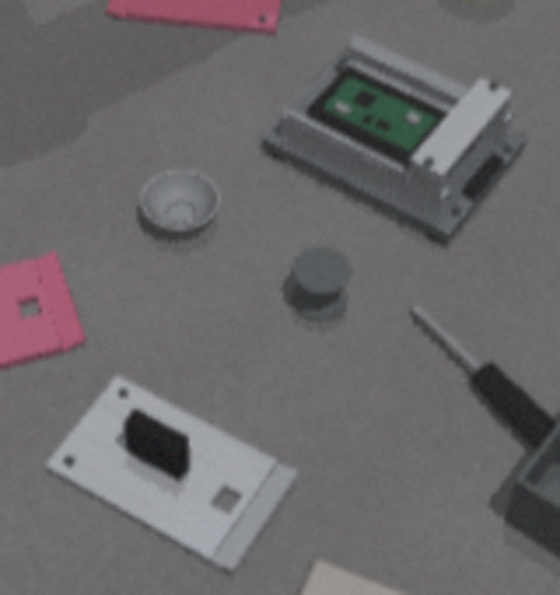

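The silver plate has the flat aluminium look, the bent nose lip and the black fin, and its nose points to +x world (yaw about 6°). It is at top (376,155), and it's the one meant. The fixture's bridge is also at +x. Next I work out the move.

```bash
cat >> h.py <<'E'
from scipy.spatial.transform import Rotation as Ro
def go(x,y,z,yaw):
    """shift/turn in row units from present pose to a down pose, tool-y perpendicular to direction yaw (rad)"""
    s=manip.get_state(); R=Ro.from_rotvec(s['orientation']); p=s['ee_pos']
    best=None
    for k in(0,np.pi):
        X=np.array([np.cos(yaw+k),np.sin(yaw+k),0]);Z=np.array([0,0,-1.]);Y=np.cross(Z,X)
        w=(R.inv()*Ro.from_matrix(np.c_[X,Y,Z])).as_rotvec()
        if best is None or np.linalg.norm(w)<np.linalg.norm(best): best=w
    d=R.inv().apply(np.array([x,y,z])-p)
    print("shift",np.round(d/500,4),"turn",np.round(best/np.radians(30),4),"rows",np.linalg.norm(d)/41.7,np.degrees(np.linalg.norm(best))/7.16, "tool yaw",np.degrees(np.arctan2(*R.as_matrix()[:2,0][::-1])))
E
python3 - <<'E'
from h import *
go(577.5,-203,200,np.radians(6.4)); print(manip.get_state()['joint_pos'])
E
```

```text
shift [-1.2185 -1.1305  0.0907] turn [-1.0000e-04  0.0000e+00 -1.0455e+00] rows 19.95940620862956 4.380555958955853 tool yaw 155.03521945429756
[ 1.11605646e+00  4.23114152e-01  1.62991853e+00 -2.47354029e-05
  1.08859773e+00 -1.90107772e-02]
```

```bash
python3 -m crank '-0.61 -0.565 0 0 0 -1;-0.61 -0.565 0 0 0 -1;-0.61 -0.565 0 0 0 -1;-0.61 -0.565 0 0 0 -1;-0.61 -0.565 0 0 0 -1;-0.61 -0.565 0 0 0 -1;-0.61 -0.565 0 0 0 -1;-0.61 -0.565 0 0 0 -1;-0.61 -0.565 0 0 0 -1;-0.61 -0.565 0 0 0 -1;-0.61 -0.565 0 0 0 -1;-0.61 -0.565 0 0 0 -1' 85
python3 -c "
from h import *
go(577.5,-203,150,np.radians(6.4)); print(manip.get_state()['joint_pos'])"
```

```text
clock: 3.2
ee_pos: [421.9, 179.8, 245.6]
orientation: [-0.13, 3.138, 0.0]
contact_force: [-0.5, 0.5, -0.7]
opening: 0.996
grip_force: 0.0
shift [-0.2466 -0.7887  0.1912] turn [ 0.0003  0.001  -0.0548] rows 10.170053393025722 0.2297143113875382 tool yaw -175.24446246824067
[ 3.76837060e-01  1.75891476e-01  1.98507136e+00 -7.53071479e-06
  9.80086848e-01 -1.27695490e+00]
```

```bash
python3 -m crank '-0.25 -0.79 0.19 0 0 -0.055;-0.25 -0.79 0.19 0 0 -0.055;-0.25 -0.79 0.19 0 0 -0.055;-0.25 -0.79 0.19 0 0 -0.055;-0.25 -0.79 0.19 0 0 -0.055;-0.25 -0.79 0.19 0 0 -0.055;-0.25 -0.79 0.19 0 0 -0.055;-0.25 -0.79 0.19 0 0 -0.055;-0.25 -0.79 0.19 0 0 -0.055;-0.25 -0.79 0.19 0 0 -0.055;-0.25 -0.79 0.19 0 0 -0.055;-0.25 -0.79 0.19 0 0 -0.055;-0.25 -0.79 0.19 0 0 -0.055'
python3 - <<'E'
from h import *
go(577.5,-203,31,np.radians(6.4)); print(manip.get_state()['joint_pos'])
im=manip.get_image("scene").copy(); it=manip.get_image("top").copy()
for l in ("cover","fixture"):
    for d in manip.cut_out("scene",l):print(l,round(d['p'],2),np.round(d['at']),rect("scene",d['pixels'],5))
c,s=np.cos(np.radians(6.4)),np.sin(np.radians(6.4))
def loc(o,yaw,p): 
    c,s=np.cos(yaw),np.sin(yaw); return [o[0]+c*p[0]-s*p[1],o[1]+s*p[0]+c*p[1],p[2]]
def poly(i,n,o,yaw,P,col):
    q=np.array([proj(n,loc(o,yaw,p)) for p in P]); cv2.polylines(i,[np.int32(np.round(q*16))],True,col,1,cv2.LINE_AA,4)
fx=(533.5,181);fy=np.radians(2.5)
out=[]
for i,n in((im,"scene"),(it,"top")):
    k=4; big=cv2.resize(i,None,fx=k,fy=k,interpolation=cv2.INTER_CUBIC)
    def P2(o,yaw,P,col):
        q=np.array([(proj(n,loc(o,yaw,p))+.5)*k-.5 for p in P]); cv2.polylines(big,[np.int32(np.round(q*16))],True,col,1,cv2.LINE_AA,4)
    P2((580.5,-202.5),np.radians(6.4),[(-74,-48,8),(74,-48,8),(94,-48,11),(94,48,11),(74,48,8),(-74,48,8)],(255,0,0))
    P2((580.5,-202.5),np.radians(6.4),[(-28,-8,54),(22,-8,54),(22,8,54),(-28,8,54)],(255,255,0))
    P2(fx,fy,[(-97.5,-70,20),(97.5,-70,20),(97.5,70,20),(-97.5,70,20)],(255,0,0))
    P2(fx,fy,[(44,-50,74),(76,-50,74),(76,50,74),(44,50,74)],(255,255,0))
    P2(fx,fy,[(-75,-34,42),(35,-34,42),(35,34,42),(-75,34,42)],(0,255,255))
    q=proj(n,[*fx,30])*k; r=proj(n,[580,-202,30])*k
    for ctr in(q,r):
        a,b=int(ctr[0]),int(ctr[1]); out.append(big[max(b-150,0):b+150,max(a-200,0):a+200])
cv2.imwrite("pics/o.png",np.vstack([np.hstack(out[:2]),np.hstack(out[2:])])[:,:,::-1])
E
```

```text
clock: 4.28
ee_pos: [580.0, -199.3, 149.8]
orientation: [0.183, -3.135, -0.002]
contact_force: [-0.6, -0.1, -0.2]
opening: 0.999
grip_force: 0.0
shift [ 0.0056 -0.007   0.2377] turn [ 0.0021 -0.0023  0.0099] rows 2.851889927665119 0.04331765625131316 tool yaw -173.3041138293398
[-3.50613111e-01  5.25636608e-01  1.71751912e+00  5.85520860e-04
  8.99996021e-01 -2.03863836e+00]
cover 0.71 [243. 243.] ((375.9337158203125, -200.3880615234375), (167.1025848388672, 105.35688781738281), 56.55253219604492)
cover 0.7 [331. 144.] ((327.9876708984375, 278.69561767578125), (31.212289810180664, 89.19298553466797), 50.010826110839844)
cover 0.57 [305. 284.] ((591.82177734375, -204.447021484375), (168.11972045898438, 100.15676879882812), 6.941400051116943)
cover 0.57 [163. 260.] ((243.4080047607422, -384.1657409667969), (168.8864288330078, 104.96493530273438), 55.2058219909668)
fixture 0.92 [370. 191.] ((530.1762084960938, 202.4044952392578), (200.63595581054688, 198.40916442871094), 2.7471883296966553)
```

View pics/o.png

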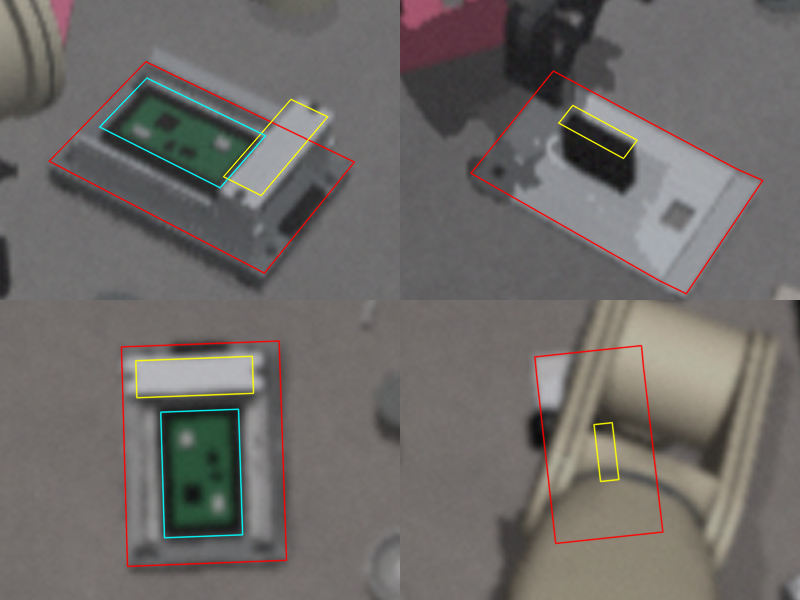

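The overlay fits the fixture and cover to within a few mm. In the scene view the red outline lies about 2 px up-right of the cover, and the fin top is at (598,145) in the picture. I descend over the fin.

```bash
python3 -c "
from h import *
print(manip.get_state()['ee_pos'])
go(577.5,-203,31,np.radians(6.4))"
python3 -m crank '0 0 0.07 0 0 0;0 0 0.13 0 0 0;0 0 0.18 0 0 0;0 0 0.21 0 0 0;0 0 0.23 0 0 0;0 0 0.236 0 0 0;0 0 0.236 0 0 0;0 0 0.236 0 0 0'
python3 -c "
from h import *
print(manip.get_state()['ee_pos'])
go(577.5,-203,31,np.radians(6.4))"
```

```text
[ 580.05222179 -198.8345087   150.81418453]
shift [ 0.0061 -0.0077  0.2396] turn [0.0004 0.0001 0.0133] rows 2.8756291494551274 0.055955845883792196 tool yaw -173.19952714167374
clock: 5.15
ee_pos: [580.9, -200.7, 33.4]
orientation: [-0.184, 3.135, -0.001]
contact_force: [0.3, -0.6, 0.4]
opening: 0.997
grip_force: 0.0
[ 580.89290378 -200.66167594   33.35951204]
shift [ 0.0073 -0.0038  0.0047] turn [-0.0012  0.0025  0.0102] rows 0.11386936730529162 0.04433890197080724 tool yaw -173.29356014017665
```

```bash
python3 -m crank '0.007 -0.004 0.003 0 0 0.01;0.007 -0.004 0.003 0 0 0.01;0.007 -0.004 0.003 0 0 0.01;0.007 -0.004 0.003 0 0 0.01;0.007 -0.004 0.003 0 0 0.01;0.007 -0.004 0.003 0 0 0.01;0.007 -0.004 0.003 0 0 0.01;0.007 -0.004 0.003 0 0 0.01;0.007 -0.004 0.003 0 0 0.01;0.007 -0.004 0.003 0 0 0.01;0.007 -0.004 0.003 0 0 0.01;0.007 -0.004 0.003 0 0 0.01' 0 80
python3 -c "
from h import *
print(manip.get_state(),manip.tips_ahead)"
```

```text
clock: 6.15
ee_pos: [577.2, -203.3, 31.2]
orientation: [-0.175, 3.136, -0.0]
contact_force: [-0.4, 0.0, 5.7]
opening: 0.181
grip_force: 78.9
{'clock': 6.15, 'joint_pos': array([-3.58120645e-01,  7.02555390e-01,  1.75149541e+00, -6.41931187e-05,
        6.86970891e-01, -2.04016075e+00]), 'qvel': array([-0.00084845,  0.00062985,  0.00015261,  0.00086524,  0.00148305,
        0.00018624]), 'joint_torque': array([ 3.63024557e-01, -5.79500198e+01, -1.70053625e+01,  7.76267750e-02,
       -2.55522737e-01, -8.80379142e-03]), 'ee_pos': array([ 577.214766  , -203.334039  ,   31.23494627]), 'orientation': array([-1.74700880e-01,  3.13622419e+00, -4.19082347e-04]), 'contact_force': array([-0.39979098,  0.0394594 ,  5.70291825]), 'torque': array([-0.04584111,  0.14318947,  0.01067241]), 'grip_force': 78.86937618255615, 'opening': 0.18055000850497532} 14.0
```

```bash
python3 -m crank '0 0 -0.03 0 0 0;0 0 -0.08 0 0 0;0 0 -0.15 0 0 0;0 0 -0.22 0 0 0;0 0 -0.28 0 0 0;0 0 -0.28 0 0 0;0 0 -0.28 0 0 0'
python3 -c "
from h import *
print(manip.get_state()['torque'],manip.get_state()['joint_pos'])
f=np.array([533.5,181]);y=np.radians(2.5); u=np.array([np.cos(y),np.sin(y)])
t=f+u*(-56-3); print(t); go(t[0],t[1],175,y)"
```

```text
clock: 6.73
ee_pos: [577.7, -203.4, 173.0]
orientation: [-0.175, 3.133, -0.002]
contact_force: [0.2, 1.0, -4.1]
opening: 0.18
grip_force: 78.6
[ 0.0096066   0.07330384 -0.05368232] [-3.57982057e-01  4.91471498e-01  1.71101175e+00 -1.76362710e-05
  9.35500506e-01 -2.04023620e+00]
[474.55615493 178.42645615]
shift [ 0.12    0.7819 -0.0057] turn [-0.0029  0.0062  0.1296] rows 9.485092910736837 0.543597106860488 tool yaw -173.61318771846214
```

```bash
python3 -m crank '0.004 0.03 0 0 0 0.01;0.013 0.085 0 0 0 0.03;0.025 0.16 0 0 0 0.13;0.037 0.24 0 0 0 0.13;0.049 0.32 0 0 0 0.13;0.061 0.40 0 0 0 0.13;0.073 0.48 0 0 0 0.13;0.086 0.56 0 0 0 0.13;0.098 0.64 0 0 0 0.13;0.108 0.705 0 0 0 0.13;0.115 0.75 0 0 0 0.13;0.12 0.775 0 0 0 0.13;0.12 0.782 0 0 0 0.13;0.12 0.782 0 0 0 0.13;0.12 0.782 0 0 0 0.13'
python3 - <<'E'
from h import *
st=manip.get_state();print(st['ee_pos'],st['orientation'],st['torque'])
k=4;out=[]
R=Ro.from_rotvec(st['orientation']).as_matrix(); yc=np.arctan2(-R[1,0],-R[0,0]); print("yaw",np.degrees(yc))
def loc(o,yaw,p,z0): 
    c,s=np.cos(yaw),np.sin(yaw); return [o[0]+c*p[0]-s*p[1],o[1]+s*p[0]+c*p[1],p[2]+z0]
e=st['ee_pos']; co=e[:2]+3*np.array([np.cos(yc),np.sin(yc)]); cz=e[2]-31.2
for n in("scene","top"):
    big=cv2.resize(manip.get_image(n),None,fx=k,fy=k,interpolation=cv2.INTER_CUBIC)
    def P2(o,yaw,P,col,z0=0):
        q=np.array([(proj(n,loc(o,yaw,p,z0))+.5)*k-.5 for p in P]); cv2.polylines(big,[np.int32(np.round(q*16))],True,col,1,cv2.LINE_AA,4)
    P2(co,yc,[(-74,-48,8),(74,-48,8),(94,-48,11),(94,48,11),(74,48,8),(-74,48,8)],(255,0,0),cz)
    P2(co,yc,[(50,-9.5,8),(66,-9.5,8),(66,9.5,8),(50,9.5,8)],(255,0,0),cz)
    fx=(533.5,181);fy=np.radians(2.5)
    P2(fx,fy,[(44,-70,74),(76,-70,74),(76,70,74),(44,70,74)],(255,255,0))
    P2(fx,fy,[(-85,50,48),(44,50,48),(44,60,56),(-85,60,56)],(0,255,255))
    P2(fx,fy,[(-85,-50,48),(44,-50,48),(44,-60,56),(-85,-60,56)],(0,255,255))
    ctr=proj(n,[490,180,60])*k
    a,b=int(ctr[0]),int(ctr[1]); out.append(big[max(b-300,0):b+300,max(a-200,0):a+200])
h=min(o.shape[0] for o in out)
cv2.imwrite("pics/o2.png",np.hstack([o[:h] for o in out])[:,:,::-1])
for n in("scene","top"):
  for d in manip.cut_out(n,"cover"):print(n,round(d['p'],2),np.round(d['at']),rect(n,d['pixels'],cz+8))
E
```

```text
clock: 7.98
ee_pos: [473.2, 178.1, 169.8]
orientation: [0.068, -3.139, 0.001]
contact_force: [0.3, 0.2, -3.5]
opening: 0.177
grip_force: 78.7
[473.2336166  178.0891658  169.82947864] [ 6.84131485e-02 -3.13880602e+00  1.45298532e-03] [-0.02405907 -0.00157414 -0.00796284]
yaw 2.4971804596738925
scene 0.95 [360. 154.] ((489.751220703125, 173.30160522460938), (172.79898071289062, 111.24480438232422), 1.6542625427246094)
scene 0.84 [243. 242.] ((462.4153137207031, -262.64697265625), (142.65406799316406, 86.54901123046875), 58.18019485473633)
scene 0.69 [164. 258.] ((349.1314697265625, -421.4903564453125), (144.97438049316406, 87.59204864501953), 56.066261291503906)
scene 0.69 [310. 146.] ((361.4343566894531, 111.06165313720703), (138.25352478027344, 100.96991729736328), 32.01412582397461)
scene 0.47 [302. 206.] ((504.28778076171875, -85.48117065429688), (60.73100662231445, 58.92213439941406), 38.38752365112305)
top 0.65 [374. 217.] ((372.4869384765625, -180.0535125732422), (152.66050720214844, 88.58733367919922), 57.05509948730469)
top 0.64 [427. 254.] ((250.94630432128906, -350.212890625), (155.29867553710938, 89.65833282470703), 56.60631561279297)
top 0.6 [272. 166.] ((536.2103271484375, 147.32479858398438), (70.83721160888672, 26.351516723632812), 5.399785041809082)
top 0.44 [439. 134.] ((643.2102661132812, -393.8664245605469), (148.1597442626953, 82.07173156738281), 6.746569633483887)
```

View pics/o2.png

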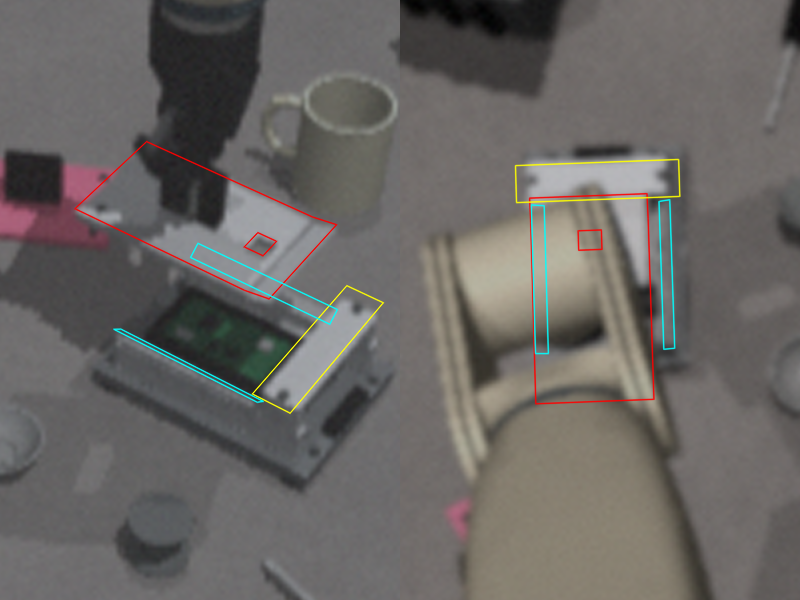

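The view confirms a straight grip: the outline and the hole coincide with the cover, with the hole at about (262,243) in the crop. The cover is over the loading place, so I descend in two stages.

```bash
python3 -m crank '0 0 0.03 0 0 0;0 0 0.07 0 0 0;0 0 0.11 0 0 0;0 0 0.14 0 0 0;0 0 0.148 0 0 0;0 0 0.148 0 0 0;0 0 0.148 0 0 0;0 0 0.148 0 0 0'
python3 -m crank '0 0 0.01 0 0 0;0 0 0.02 0 0 0;0 0 0.03 0 0 0;0 0 0.036 0 0 0;0 0 0.042 0 0 0;0 0 0.042 0 0 0;0 0 0.042 0 0 0'
python3 - <<'E'
from h import *
st=manip.get_state();print(st['ee_pos'],st['contact_force'],st['torque'])
E
```

```text
clock: 8.85
ee_pos: [474.7, 178.8, 97.8]
orientation: [-0.067, 3.139, 0.001]
contact_force: [-0.9, 1.5, -3.6]
opening: 0.179
grip_force: 78.6
clock: 9.43
ee_pos: [473.6, 178.6, 75.5]
orientation: [0.068, -3.14, 0.001]
contact_force: [0.0, -1.6, -3.7]
opening: 0.179
grip_force: 78.9
[473.55804752 178.56989457  75.45722132] [ 0.02157028 -1.57600392 -3.74644718] [-0.29756162  0.07203153  0.03736327]
```

```bash
python3 -m crank '0 -0.002 0 0 0 0;0 -0.003 0.003 0 0 0;0 -0.003 0.005 0 0 0;0 -0.003 0.007 0 0 0;0 -0.003 0.009 0 0 0;0 -0.003 0.009 0 0 0;0 -0.003 0.009 0 0 0'
python3 - <<'E'
from h import *
st=manip.get_state();print(st['ee_pos'],st['contact_force'],st['torque'])
E
```

```text
clock: 10.02
ee_pos: [474.1, 177.3, 71.4]
orientation: [-0.068, 3.141, 0.0]
contact_force: [-0.1, -0.3, -3.0]
opening: 0.179
grip_force: 79.2
[474.09312635 177.30655535  71.41836618] [-0.12489652 -0.31208095 -2.97430737] [-0.03558979 -0.03400633 -0.07442082]
```

```bash
python3 -m crank '0 0 0.002 0 0 0;0 0 0.004 0 0 0;0 0 0.004 0 0 0;0 0 0.004 0 0 0;0 0 0.004 0 0 0;0 0 0.004 0 0 0'
python3 -c "
from h import *
st=manip.get_state();print(st['ee_pos'],st['contact_force'],st['torque'])"
python3 -m crank '0 0 0.002 0 0 0;0 0 0.004 0 0 0;0 0 0.004 0 0 0;0 0 0.004 0 0 0;0 0 0.004 0 0 0;0 0 0.004 0 0 0'
python3 - <<'E'
from h import *
st=manip.get_state();print(st['ee_pos'],st['contact_force'],st['torque'])
im=cv2.resize(manip.get_image("scene")[130:230,300:430],None,fx=6,fy=6,interpolation=cv2.INTER_CUBIC)
cv2.imwrite("pics/c.png",im[:,:,::-1])
E
```

```text
clock: 10.52
ee_pos: [474.1, 177.3, 69.4]
orientation: [-0.068, 3.14, 0.0]
contact_force: [0.6, 0.6, 0.1]
opening: 0.179
grip_force: 79.2
[474.11101259 177.2885025   69.43363623] [0.58445508 0.56340906 0.08648588] [-0.00252189 -0.06434752  0.01090385]
clock: 11.02
ee_pos: [474.1, 177.3, 67.4]
orientation: [-0.068, 3.141, 0.0]
contact_force: [0.1, 0.1, 1.5]
opening: 0.178
grip_force: 79.5
[474.07797323 177.29858398  67.39649873] [0.07161891 0.14248871 1.48497227] [ 0.05517264 -0.16913149 -0.01685389]
```

View pics/c.png

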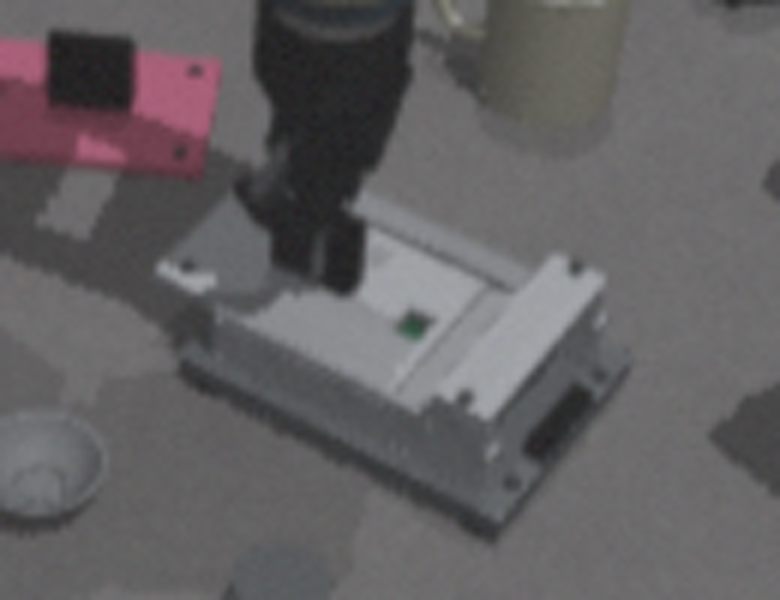

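The cover lies between the guides on the carrier, short of the bridge, and its hole shows green at (413,324). The free resting height is TCP z of about 70. I raise to that and slide slowly, watching the x force for pin contact.

```bash
python3 -m crank '0 0 -0.0055 0 0 0;0 0 -0.0055 0 0 0;-0.004 0 -0.0055 0 0 0;-0.008 0 -0.0055 0 0 0;-0.012 0 -0.0055 0 0 0;-0.016 0 -0.0055 0 0 0;-0.02 0 -0.0055 0 0 0;-0.024 0 -0.0055 0 0 0;-0.028 0 -0.0055 0 0 0;-0.028 0 -0.0055 0 0 0'
python3 -m crank '-0.002 0 0 0 0 0;-0.004 0 0 0 0 0;-0.006 0 0 0 0 0;-0.008 0 0 0 0 0;-0.008 0 0 0 0 0'
python3 -c "
from h import *
st=manip.get_state();print(st['ee_pos'],st['contact_force'],st['torque'])"

```

```text
clock: 11.9
ee_pos: [488.6, 177.9, 70.1]
orientation: [-0.068, 3.14, 0.0]
contact_force: [0.9, -0.2, -1.8]
opening: 0.175
grip_force: 80.3
clock: 12.32
ee_pos: [492.2, 178.0, 70.1]
orientation: [-0.068, 3.141, 0.0]
contact_force: [-0.7, 0.8, -0.6]
opening: 0.175
grip_force: 80.6
[492.1899082  178.03670532  70.09064319] [-0.66320684  0.78421651 -0.64752484] [-0.04380891  0.28309564  0.02537753]
```

```bash
for i in 1 2 ; do :; done; python3 -m crank '-0.002 0 0 0 0 0;-0.004 0 0 0 0 0;-0.006 0 0 0 0 0;-0.006 0 0 0 0 0;-0.006 0 0 0 0 0'
python3 -c "
from h import *
st=manip.get_state();print(st['ee_pos'],st['contact_force'],st['torque'])"
python3 -m crank '-0.002 0 0 0 0 0;-0.004 0 0 0 0 0;-0.006 0 0 0 0 0;-0.006 0 0 0 0 0;-0.006 0 0 0 0 0'
python3 -c "
from h import *
st=manip.get_state();print(st['ee_pos'],st['contact_force'],st['torque'])"

```

```text
clock: 12.73
ee_pos: [495.1, 178.2, 70.1]
orientation: [-0.068, 3.14, 0.0]
contact_force: [-0.4, -0.5, -0.9]
opening: 0.173
grip_force: 80.7
[495.14198953 178.18752712  70.08967035] [-0.41809335 -0.52868899 -0.91837472] [-0.08219836 -0.08986215 -0.0160874 ]
clock: 13.15
ee_pos: [498.2, 178.3, 70.1]
orientation: [-0.068, 3.14, 0.0]
contact_force: [-0.8, 0.3, -0.8]
opening: 0.174
grip_force: 80.7
[498.16048738 178.30465258  70.11006296] [-0.8422483   0.25465723 -0.77068012] [-0.07507267  0.01727101  0.00718074]
```

```bash
python3 -m crank '-0.002 0 0 0 0 0;-0.004 0 0 0 0 0;-0.006 0 0 0 0 0;-0.006 0 0 0 0 0;-0.006 0 0 0 0 0'
python3 -m crank '-0.002 0 0 0 0 0;-0.004 0 0 0 0 0;-0.006 0 0 0 0 0;-0.006 0 0 0 0 0;-0.006 0 0 0 0 0'
python3 -c "
from h import *
st=manip.get_state();print(st['ee_pos'],st['contact_force'],st['torque'])"

```

```text
clock: 13.57
ee_pos: [500.6, 178.3, 70.3]
orientation: [0.068, -3.14, 0.0]
contact_force: [-3.6, -0.0, 4.8]
opening: 0.176
grip_force: 81.5
clock: 13.98
ee_pos: [503.0, 178.4, 70.7]
orientation: [0.068, -3.139, 0.0]
contact_force: [-8.0, -0.6, 10.5]
opening: 0.172
grip_force: 82.5
[503.00283776 178.42591975  70.67317032] [-8.0097921  -0.64706317 10.4878508 ] [-0.0905865   0.6020391  -0.03294468]
```

Pin contact starts at TCP x of about 499, which puts the hole over the pin near TCP x of about 525. I lift clear, advance to about 520, then lower lightly and slide to feel the drop.

```bash
python3 -m crank '0 0 -0.005 0 0 0;0 0 -0.01 0 0 0;-0.004 0 -0.01 0 0 0;-0.01 0 -0.01 0 0 0;-0.016 0 -0.01 0 0 0;-0.022 0 -0.01 0 0 0;-0.028 0 -0.01 0 0 0;-0.032 0 -0.01 0 0 0;-0.032 0 -0.01 0 0 0;-0.032 0 -0.01 0 0 0'
python3 -c "
from h import *
st=manip.get_state();print(st['ee_pos'],st['contact_force'],st['torque'])"

```

```text
clock: 14.82
ee_pos: [519.9, 179.2, 75.0]
orientation: [0.068, -3.141, 0.0]
contact_force: [0.1, 0.5, -3.3]
opening: 0.172
grip_force: 80.5
[519.93642016 179.17796101  74.95599485] [ 0.08569756  0.48370391 -3.32563014] [ 0.00908028  0.03553619 -0.02798113]
```

```bash
python3 -m crank '0 0 0.002 0 0 0;0 0 0.004 0 0 0;0 0 0.006 0 0 0;0 0 0.008 0 0 0;0 0 0.008 0 0 0;0 0 0.008 0 0 0'
python3 -c "
from h import *
st=manip.get_state();print(st['ee_pos'],st['contact_force'],st['torque'])"

```

```text
clock: 15.32
ee_pos: [520.7, 179.5, 72.3]
orientation: [-0.068, 3.139, 0.001]
contact_force: [-3.4, -1.1, 8.5]
opening: 0.176
grip_force: 82.4
[520.72590126 179.53501772  72.33973731] [-3.40763742 -1.14691521  8.49638767] [-0.12366522 -0.1434895  -0.00239506]
```

```bash
python3 -m crank '-0.002 0 -0.001 0 0 0;-0.003 0 -0.001 0 0 0;-0.004 0 -0.001 0 0 0;-0.004 0 -0.001 0 0 0'
python3 -m crank '-0.001 0 0 0 0 0;-0.002 0 0 0 0 0;-0.003 0 0 0 0 0;-0.003 0 0 0 0 0'
python3 -m crank '-0.001 0 0 0 0 0;-0.002 0 0 0 0 0;-0.003 0 0 0 0 0;-0.003 0 0 0 0 0'

```

```text
clock: 15.65
ee_pos: [522.5, 179.6, 72.4]
orientation: [-0.068, 3.139, 0.001]
contact_force: [-2.3, -0.2, 5.7]
opening: 0.182
grip_force: 81.7
clock: 15.98
ee_pos: [523.8, 179.6, 72.1]
orientation: [-0.068, 3.14, 0.001]
contact_force: [-0.5, 0.7, 4.0]
opening: 0.178
grip_force: 81.6
clock: 16.32
ee_pos: [525.1, 179.5, 71.3]
orientation: [-0.068, 3.141, 0.0]
contact_force: [1.5, 0.5, -1.1]
opening: 0.174
grip_force: 80.7
```

The force dropped away at x of about 525, just as predicted, so the hole is over the pin. I lower.

```bash
python3 -m crank '-0.002 0 0.001 0 0 0;-0.002 0 0.002 0 0 0;-0.002 0 0.004 0 0 0;-0.002 0 0.004 0 0 0;-0.002 0 0.004 0 0 0'
python3 -m crank '0 0 0.002 0 0 0;0 0 0.004 0 0 0;0 0 0.006 0 0 0;0 0 0.006 0 0 0;0 0 0.006 0 0 0'

```

```text
clock: 16.73
ee_pos: [525.6, 179.4, 69.4]
orientation: [0.068, -3.14, 0.0]
contact_force: [-0.9, 0.4, -0.5]
opening: 0.181
grip_force: 80.8
clock: 17.15
ee_pos: [525.7, 179.4, 66.6]
orientation: [0.068, -3.14, 0.0]
contact_force: [-2.5, -1.5, 2.9]
opening: 0.179
grip_force: 81.0
```

```bash
python3 -m crank '0.001 0 0.002 0 0 0;0.002 0 0.004 0 0 0;0.002 0 0.006 0 0 0;0.002 0 0.006 0 0 0;0.002 0 0.006 0 0 0;0.002 0 0.006 0 0 0'
python3 -c "
from h import *
st=manip.get_state();print(st['ee_pos'],st['contact_force'],st['torque'])"

```

```text
clock: 17.65
ee_pos: [525.8, 179.5, 65.2]
orientation: [-0.068, 3.139, 0.0]
contact_force: [-3.9, -2.4, 18.3]
opening: 0.175
grip_force: 83.6
[525.78406403 179.49811839  65.23161384] [-3.94611743 -2.35617472 18.29129946] [-0.58177913  0.67063655  0.01664957]
```

It bottoms at about 18 N with some moment, so the cover may sit slightly twisted in the grip. I ease up, let go so it settles level on the carrier, regrip and press again.

```bash
python3 -m crank '0 0 -0.006 0 0 0;0 0 -0.01 0 0 0;0 0 -0.012 0 0 0;0 0 -0.012 0 0 0'
python3 -m crank '0 0 0 0 0 0;0 0 0 0 0 0;0 0 0 0 0 0;0 0 0 0 0 0;0 0 0 0 0 0;0 0 0 0 0 0;0 0 0 0 0 0' 35
python3 - <<'E'
from h import *
st=manip.get_state();print(st['ee_pos'],st['contact_force'],st['torque'])
im=cv2.resize(manip.get_image("scene")[130:230,300:430],None,fx=6,fy=6,interpolation=cv2.INTER_CUBIC)
cv2.imwrite("pics/d.png",im[:,:,::-1])
E
```

```text
clock: 17.98
ee_pos: [525.4, 179.6, 69.7]
orientation: [-0.068, 3.14, 0.001]
contact_force: [2.0, -0.0, -0.0]
opening: 0.174
grip_force: 81.1
clock: 18.57
ee_pos: [524.8, 179.4, 69.5]
orientation: [0.068, -3.141, 0.0]
contact_force: [-0.3, 0.5, -0.3]
opening: 0.41
grip_force: 0.0
[524.82578961 179.43186841  69.49686785] [-0.3088393   0.48982462 -0.34455725] [0.0516539  0.03407598 0.01510306]
```

View pics/d.png

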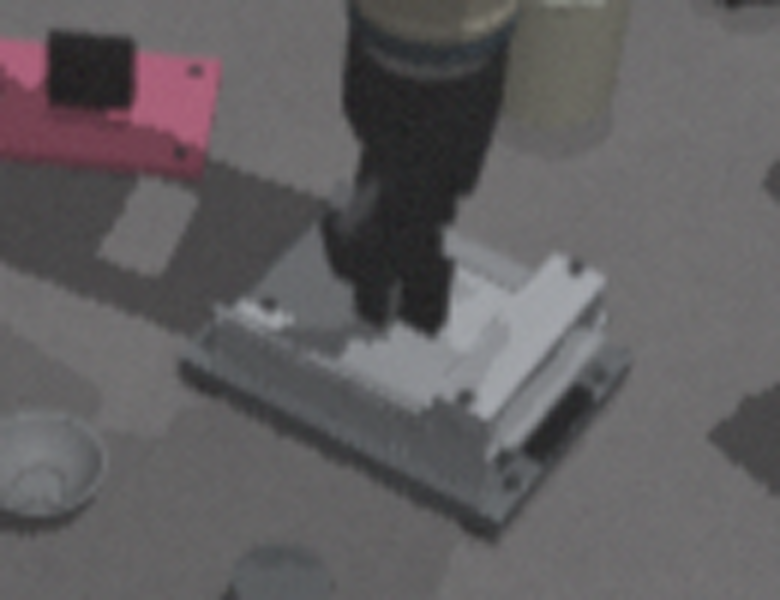

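The cover is under the bridge, with its nose just out of the far side at (530,400), and sits level. I regrip and press.

```bash
python3 -m crank '0 0 0 0 0 0;0 0 0 0 0 0;0 0 0 0 0 0;0 0 0 0 0 0;0 0 0 0 0 0;0 0 0 0 0 0;0 0 0 0 0 0;0 0 0 0 0 0' 0 50
python3 -m crank '0 0 0.003 0 0 0;0 0 0.006 0 0 0;0 0 0.008 0 0 0;0 0 0.008 0 0 0;0 0 0.008 0 0 0'
python3 -c "
from h import *
st=manip.get_state();print(st['torque'])"
python3 -m crank '0 0 0.002 0 0 0;0 0 0.003 0 0 0;0 0 0.004 0 0 0;0 0 0.004 0 0 0;0 0 0.004 0 0 0'
python3 -c "
from h import *
st=manip.get_state();print(st['torque'])"

```

```text
clock: 19.28
ee_pos: [524.9, 179.5, 69.6]
orientation: [-0.068, 3.141, -0.0]
contact_force: [0.3, 0.7, -0.3]
opening: 0.181
grip_force: 52.1
clock: 19.7
ee_pos: [525.0, 179.4, 65.6]
orientation: [-0.068, 3.141, 0.0]
contact_force: [0.1, -0.4, 3.2]
opening: 0.182
grip_force: 52.5
[-0.08459186  0.10087777  0.00553317]
clock: 20.12
ee_pos: [525.0, 179.5, 65.2]
orientation: [-0.068, 3.14, 0.0]
contact_force: [-6.6, -1.6, 21.8]
opening: 0.182
grip_force: 55.4
[-3.92578261e-01  9.18238751e-01 -5.32426748e-05]
```

It's at the stop, but the moment shows the tail-right corner touching first, so there is a small tilt. I level it with a slight pitch and roll.

```bash
python3 -m crank '0.001 0 0 0.005 0.01 0;0.001 0 0 0.01 0.02 0;0.001 0 0.001 0.01 0.025 0;0.001 0 0.001 0.01 0.025 0;0.001 0 0.001 0.01 0.025 0;0.001 0 0.001 0.01 0.025 0'
python3 -c "
from h import *
st=manip.get_state();print(st['torque'],Ro.from_rotvec(st['orientation']).as_matrix()[:,2])"

```

```text
clock: 20.62
ee_pos: [525.1, 179.5, 65.2]
orientation: [0.068, -3.13, 0.008]
contact_force: [-6.6, -3.7, 24.5]
opening: 0.182
grip_force: 55.6
[-0.10453023  0.5076366  -0.02390649] [-0.01097962 -0.00523356 -0.99992603]
```

Moment is down and the height unchanged at 65.2, so the cover is home on its stops. I ease the push a little, check that it is at rest, and hand in.

```bash
python3 -m crank '0.001 0 -0.001 0 -0.008 0;0.001 0 -0.001 0 -0.008 0;0.001 0 -0.001 0 -0.008 0;0.001 0 -0.001 0 -0.008 0;0.001 0 -0.001 0 -0.008 0;0.001 0 -0.001 0 -0.008 0;0.001 0 -0.001 0 -0.008 0;0.001 0 -0.001 0 -0.008 0'
python3 - <<'E'
from h import *
st=manip.get_state();print(st['torque'],st['ee_pos'],st['qvel'])
f=np.array([533.5,181]);y=np.radians(2.5);d=st['ee_pos'][:2]-f;print("fix xy of cover",d[0]*np.cos(y)+d[1]*np.sin(y)+3,-d[0]*np.sin(y)+d[1]*np.cos(y))
im=manip.get_image("scene")
cv2.imwrite("pics/e.png",cv2.resize(im[130:230,300:430],None,fx=6,fy=6,interpolation=cv2.INTER_CUBIC)[:,:,::-1])
E
```

```text
clock: 21.28
ee_pos: [525.1, 179.5, 65.2]
orientation: [0.068, -3.135, 0.008]
contact_force: [-2.4, -2.5, 17.7]
opening: 0.183
grip_force: 54.6
[-0.05569     0.29175167 -0.00516201] [525.07774715 179.52494493  65.20823668] [-1.86449810e-03 -1.44730218e-03  7.91984363e-04 -6.77184601e-04
  5.31344360e-04 -6.57070538e-05]
fix xy of cover -5.478577734733692 -1.1062776350366466
```

View pics/e.png

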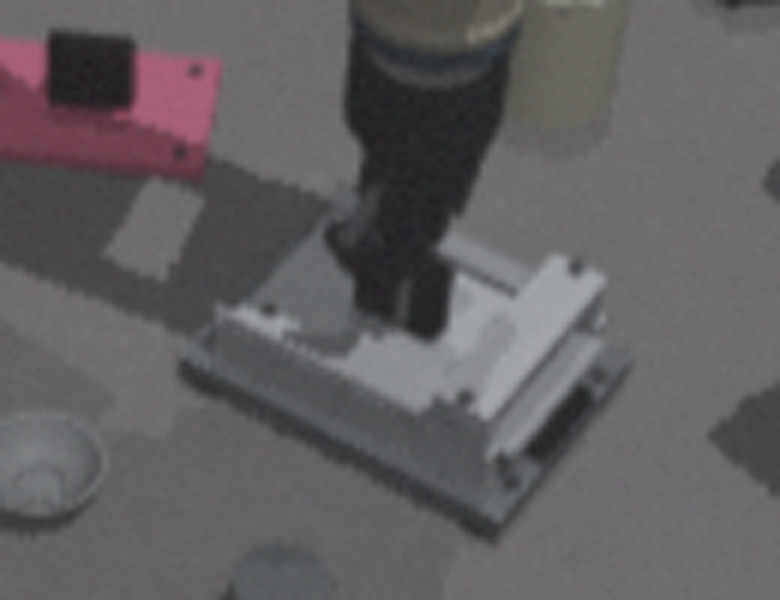

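The cover sits low and level between the guides, with its nose showing beyond the bridge lower than before, at (550,405). It is held down with about 18 N, and the bystanders in view have not moved.

```bash
python3 -c "
from bench import manip
print(manip.close_job())"
```

```text
the job is handed in; nothing more can be done
None
```

The cover is on the locating pin, pressed down onto its stops and still held there with about 18 N. The job is handed in at about 21 s, but no verdict came back.

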